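# Nest the empty square stock tub

## Robot

A 6-joint arm with a two-finger parallel gripper is mounted at the origin on the work surface. World frame = base frame: x ahead of the robot, y to its left, z up, the work surface at z = 0. Lengths are in mm, angles in degrees, forces in N, time in s.
With the tool pointing down it reaches from about 300 to 850 mm from the base axis. Payload 4.2 kg.
Tool frame: the origin (TCP) lies on the mounting face of the last link; the fingertips stand 191 mm ahead of it and the grasp point (between the pads) lies 172 mm ahead of it; z points along the fingers, y is the direction in which the jaws open and shut (so a half turn about z gives the same grasp; the last joint's range is limited). The gripper opens to 91 mm and grips with 3 to 60 N. Pads are 32 mm wide; open, the fingers measure 118 mm over their backs; the gripper's body (76 mm by 178 mm) begins 60 mm behind the grasp point.
Start: joints at [72.88, 18.312, 89.639, -0, 72.044, -1.146], TCP at [158.238, 552.796, 404.776] pointing down, gripper open.
Joint ranges: [-177.97, 177.97], [-48.28, 115.42], [12.27, 149.76], [-77.06, 257.06], [2.81, 150.46], [-146.56, 146.56]. Speed limits (degrees/s): [147.25, 147.25, 180, 180, 180, 180].

## Interface

Orientations are given as [roll, pitch, yaw] about the fixed x, y, z axes, in that order (R = Rz(yaw) Ry(pitch) Rx(roll)).
In Python, from workcell import env gives the robot as it stands.
- The arm moves only by the shell command python3 -m handwheel 'ROWS' [FORCE]. ROWS is JSON, a list of rows, each an object with "gripper": the opening in per cent of the stroke, from 0 (shut) to 100 (fully open); "travel": the shift along the tool's x, y, z in m, a list of three; "twist": the turn about the tool's z in rad. In form: [{"gripper": gripper, "travel": [x, y, z], "twist": twist}, ...]. A call has 1 to 5 rows; each row shifts and turns the commanded pose from where the row before left it, along the tool's axes as they then stand; what a row does not reach is not made up. A row lasts 1/12 s, in which the tool goes at most 41.7 mm and 7.16 degrees, less where a joint would pass 70% of its speed; a pose out of reach is approached as far as the arm can. A call with a gripper value outside its range is refused whole. The fingers move at their own pace and stop on an object; FORCE is the grip in N (left out, the last holds). Time passes only in rows, so rows that do not move let the fingers close. It gives the time, the measured TCP pose, the force and the opening at its end, in the units of the state.
- env.state(): the state, without advancing time (a new reading comes with each control period).
- env.grab_frame(name): name is "scene" or "top" or "wrist"; returns a dict with "frame" (384x512x3 uint8, red, green, blue), "intrinsics" (3x3 intrinsics, pixels), "extrinsics" (4x4, takes a point from camera to world coordinates). Camera axes: x right, y down, z forward; pixel columns grow to the right and rows downward; lengths in mm; the calibration is good to about 2 mm. A picture is of the moment at which its call begins. There is no depth.
- env.job_done(): hands the job in, once; it reports no verdict.
Trained networks look in the newest picture that a camera, given by its name, has taken for a name from the list of things; names that differ only in an ending like _2 or _b are one class to them, and where a whole thing is asked for, a point or a joint stands for the part that bears it (a point fixed in the world has none). Each returns a list of dicts, best first, with "confidence" (0 to 1); they miss things now and then, are a little off and sometimes report something else, mostly with a low value. They report only what shows in the picture. A call takes as long as a camera call. They do not tell look-alikes from the thing itself.
- env.trace(camera, thing): "pixels" (384x512 bool, what is visible of it) and "uv" ([column, row] in pixels, amid what is visible of it).
- env.pinpoint(camera, thing): "uv" ([column, row] in pixels: a listed point, or the origin of a listed thing).
The state is a dict: "time_s": time; "qpos": joint angles; "qvel": joint speeds; "effort": joint torques, N m; "ee_pos": TCP position; "ee_rot": TCP orientation; "force": force on the tool from outside, world axes, zero at the start; "torque": the same for the moment, N m; "gripper_width": finger opening in mm.
Only numpy, scipy, OpenCV 4.12 (cv2) and the standard library are available. Lean on these libraries where they do the work, as an engineer would, in place of code of your own. Each camera call takes 0.05 s, during which the arm holds its last target. There are 200 camera calls.

## Task

On the packing bench of the stockroom, take the loose empty square tub and nest it in the stack of matching square tubs that stands on the steel plate, upright and all the way down. The round tub and the oblong tub are a different shape and do not nest there: leave them standing where they are.

Things in the scene. Friction and masses are not known exactly. Their poses are not given: they have to be found in the camera images.
- tub_square: The loose blue tub that nests in the stack: open-topped, 72 mm high, about 80 g. The top 27 mm is a straight square collar, 62 mm outside, 4 mm walls (mouth 54 mm square); below it a tapered square body, 49 mm wide under the collar, 32 mm at the bottom. Origin: centre of the underside; x, y square to the sides, z up. Same at every quarter turn, nests at any of them.
- stack: Two such tubs, nested, on a 110 mm square steel plate, all fixed to the bench. Origin: centre of the plate's underside, on the bench; x, y square to the tubs' sides, z up. Top rim 103 mm above the origin. A third tub nested fully home rests its collar on that rim, sides in line, its origin 58 mm above this one. The taper guides it in from up to 10 mm and a few degrees off.
- tub_round: Bystander: round blue plastic tub, loose, 65 mm across at the top, 60 mm at the bottom, 70 mm high, open upward. It is too wide to enter the square stack. Origin: centre of the underside, z up.
- tub_oblong: Bystander: oblong blue plastic tub, loose, 104 mm long (its x axis) by 70 mm wide (y) at the rim, 58 mm high, open upward, straight sides. It is too big to enter the square stack. Origin: centre of the underside, z up.
Mind the look-alikes: they are no part of the job. What is shaped like the tub_square but white is not meant.

How it is judged:
By the outcome, as a careful person would: the job done as asked, in the order asked, and still so for the second after the job is handed in, with the robot touching nothing.
It also fails if it takes over 38 s, if anything falls off the work surface, if the arm or the gripper's body presses on something with over 40 N, if the wrist force passes 120 N, or if a joint passes its speed limit or range.

## Working session

There is one attempt and no reset: what is moved stays moved. The work goes in short steps, Python scripts to look and compute and a shell command to move; the robot and the scene stay as the last step left them, time stands still between calls to the robot, and variables do not carry over. Pictures are saved under pics/ and viewed, about 8 in all and at most 12, crops included, and the job is handed in when it is done.

```bash
mkdir -p pics; ls; cat > h.py <<'E'
import numpy as np, cv2
from workcell import env
def ray(f,uv):
    K=np.array(f["intrinsics"]);T=np.array(f["extrinsics"])
    d=T[:3,:3]@np.linalg.solve(K,[uv[0],uv[1],1.]);return T[:3,3],d
def atz(f,uv,z):
    o,d=ray(f,uv);return (o+d*(z-o[2])/d[2]).round(1)
def proj(f,P):
    K=np.array(f["intrinsics"]);T=np.array(f["extrinsics"])
    c=T[:3,:3].T@(np.array(P)-T[:3,3]);p=K@c;return p[:2]/p[2]
def save(n,im,s=1):
    cv2.imwrite("pics/"+n,cv2.resize(im[:,:,::-1],None,fx=s,fy=s,interpolation=cv2.INTER_CUBIC))
E
python3 - <<'E'
from h import *
s=env.state();print(s["time_s"],s["ee_pos"],s["ee_rot"],s["gripper_width"],s["force"])
F={}
for c in("top","scene"):
    f=env.grab_frame(c);F[c]=f
    print(c,np.array(f["extrinsics"])[:3,3])
    for t in("tub_square","stack","tub_round","tub_oblong"):
        for r in env.pinpoint(c,t): print(c,t,r["confidence"],np.round(r["uv"]),atz(f,r["uv"],0))
save("a.png",np.vstack([F["top"]["frame"],F["scene"]["frame"]]),0.78)
E
```

```text
pics
0.0 [158.19686011 552.63661443 403.90169597] [-1.79896569e+02 -7.06768945e-04  1.64027466e+02] 91.394932638446 [-1.30103365 -0.49944253  0.3184779 ]
top [ 315.73289405   11.85516601 1169.51863487]
top tub_square 0.68 [140. 226.] [480.  356.4   0. ]
top tub_square 0.64 [183. 218.] [499.6 226.    0. ]
top tub_square 0.63 [132. 185.] [608.5 383.3   0. ]
top stack 0.91 [265. 157.] [684.1 -32.2   0. ]
top tub_oblong 0.59 [362. 231.] [ 440.9 -314.1    0. ]
scene [1128.11493683  329.75439786  662.10865402]
scene tub_square 0.95 [356. 224.] [502.4 236.3   0. ]
scene tub_square 0.81 [406. 284.] [611.6 372.1   0. ]
scene tub_square 0.72 [411. 230.] [463.7 349.4   0. ]
scene stack 0.92 [213. 232.] [677.8 -39.3   0. ]
scene tub_round 0.96 [270. 179.] [456.3  -7.4   0. ]
scene tub_oblong 0.79 [183. 145.] [ 442.6 -296.5    0. ]
```

View pics/a.png

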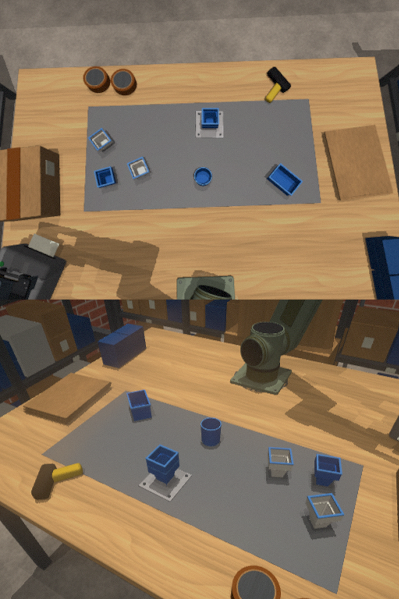

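The picture shows three square tubs. In the top view the candidates are blue at (135,227), white with a blue rim at (178,215), and white with a blue rim at (130,180). The round tub is at (259,226), the oblong at (365,230) and the stack at (268,152). I choose the blue one and check it in a crop.

```bash
cat > m.py <<'E'
from h import *
from scipy.optimize import least_squares
F={c:env.grab_frame(c) for c in("top","scene")}
M={}
for t,g in(("tub_square",[475,355]),("stack",[680,-36])):
    for c in F:
        R=env.trace(c,t); p=proj(F[c],g+[36])
        r=min(R,key=lambda r:np.hypot(*(np.array(r["uv"])-p)));M[t,c]=r["pixels"]
        print(t,c,r["confidence"],np.round(r["uv"]),p.round(),r["pixels"].sum())
def sq(w,z): return [[a*w/2,b*w/2,z] for a,b in((1,1),(1,-1),(-1,-1),(-1,1))]
tub=lambda z0:sq(62,72+z0)+sq(62,45+z0)+sq(49,45+z0)+sq(32,z0)
G={"tub_square":[tub(0)],"stack":[tub(0+31),sq(62,31)+sq(62,103)]}
def sil(f,x,parts):
    m=np.zeros((384*4,512*4),np.uint8);c,s=np.cos(x[2]),np.sin(x[2])
    for P in parts:
        q=[proj(f,[x[0]+c*p[0]-s*p[1],x[1]+s*p[0]+c*p[1],p[2]]) for p in P]
        h=cv2.convexHull(np.float32(q)*4+1.5); cv2.fillConvexPoly(m,np.int32(h.round()),255)
    return cv2.resize(m,(512,384),interpolation=cv2.INTER_AREA)/255.
from scipy.optimize import minimize
for t,g in(("tub_square",[475,355]),("stack",[680,-36])):
    cost=lambda x:sum(np.abs(sil(F[c],x,G[t])-M[t,c]).sum() for c in F)
    best=min((minimize(cost,[*g,a],method="Nelder-Mead",options=dict(initial_simplex=[[*g,a],[g[0]+15,g[1],a],[g[0],g[1]+15,a],[*g,a+.3]],maxiter=120)) for a in(-.5,0,.5)),key=lambda r:r.fun)
    print(t,best.x[:2].round(1),"yaw",np.degrees(best.x[2]).round(1),"cost",best.fun.round(),"of",sum(M[t,c].sum() for c in F))
E
python3 - <<'E'
from m import *
a=F["top"]["frame"][155:255,100:220]; b=F["scene"]["frame"][180:300,330:450]
k=F["top"]["frame"][120:220,220:320]
R=lambda i:cv2.resize(i,(390,390),interpolation=cv2.INTER_CUBIC)
save("b.png",np.hstack([R(a),R(b)]))
E
```

```text
tub_square top 0.58 [132. 226.] [136. 226.] 592
tub_square scene 0.88 [417. 214.] [417. 223.] 1163
stack top 0.91 [265. 157.] [267. 155.] 1312
stack scene 0.85 [210. 222.] [212. 222.] 2786
tub_square [468.9 354.4] yaw 14.8 cost 170.0 of 1755
stack [678.4 -40.4] yaw 0.4 cost 1897.0 of 4098
```

View pics/b.png

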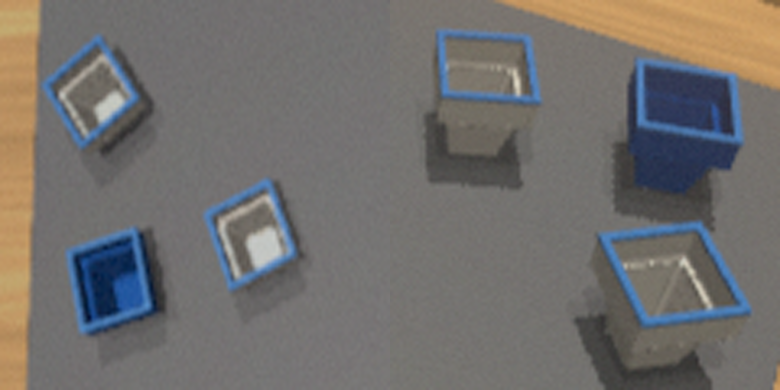

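Crop: the tub at top (135,227) / scene (417,214) is fully blue and empty, and the two others are white with blue rims. So the blue one is the target, at about (469,354), yaw 15. I turn the jaws to match, then refit the stack with its plate included.

```bash
python3 -m handwheel '[{"gripper":100,"travel":[0,0,0],"twist":-0.107},{"gripper":100,"travel":[0,0,0],"twist":-0.107},{"gripper":100,"travel":[0,0,0],"twist":-0.107},{"gripper":100,"travel":[0,0,0],"twist":-0.107},{"gripper":100,"travel":[0,0,0],"twist":-0.107}]' 25
sed -i 's/sq(62,31)+sq(62,103)\]/sq(62,76)+sq(49,62)+sq(32,4),sq(110,0)+sq(110,4)]/' m.py
sed -i 's/tub(0+31)/sq(62,103)+sq(62,62)/' m.py
cat >> h.py <<'E'
def go(p,yaw=None):
    s=env.state();y=np.radians(s["ee_rot"][2]);d=np.array(p)-s["ee_pos"];c,n=np.cos(y),np.sin(y)
    print("pose",np.round(s["ee_pos"],1),np.round(s["ee_rot"],1),"tool travel mm",np.round([d[0]*c+d[1]*n,d[0]*n-d[1]*c,-d[2]],1))
    if yaw is not None: print("twist rad",-np.radians((yaw-s["ee_rot"][2]+180)%360-180).round(3))
E
python3 - <<'E'
from m import *
go([469,354,360],-165.2)
E
```

```text
time_s: 1.22
ee_pos: [158.3, 552.8, 404.8]
ee_rot: [180.0, 0.0, -165.0]
force: [0.8, -1.0, -0.7]
gripper_width: 91.0
tub_square top 0.82 [135. 225.] [136. 226.] 494
tub_square scene 0.65 [415. 216.] [417. 223.] 1178
stack top 0.9 [266. 156.] [267. 155.] 1283
stack scene 0.67 [211. 222.] [212. 222.] 2704
tub_square [469.1 354.2] yaw 15.2 cost 193.0 of 1672
stack [677.8 -41.7] yaw -1.9 cost 216.0 of 3987
pose [158.2 552.8 404.8] [ 180.     0.  -165.4] tool travel mm [-250.7 -270.6   44.8]
twist rad -0.004
```

```bash
python3 -m handwheel '[{"gripper":100,"travel":[-0.025,-0.027,0],"twist":0},{"gripper":100,"travel":[-0.025,-0.027,0],"twist":0},{"gripper":100,"travel":[-0.025,-0.027,0],"twist":0},{"gripper":100,"travel":[-0.025,-0.027,0],"twist":0},{"gripper":100,"travel":[-0.025,-0.027,0],"twist":0}]'
python3 -m handwheel '[{"gripper":100,"travel":[-0.025,-0.027,0.01],"twist":0},{"gripper":100,"travel":[-0.025,-0.027,0.01],"twist":0},{"gripper":100,"travel":[-0.025,-0.027,0.01],"twist":0},{"gripper":100,"travel":[-0.025,-0.027,0.01],"twist":0},{"gripper":100,"travel":[-0.025,-0.027,0.005],"twist":0}]'
python3 -m handwheel '[{"gripper":100,"travel":[0,0,0],"twist":0},{"gripper":100,"travel":[0,0,0],"twist":0},{"gripper":100,"travel":[0,0,0],"twist":0}]'
python3 - <<'E'
from h import *
go([469,354,360],-165)
f=env.grab_frame("wrist"); im=f["frame"].copy()
for t in("tub_square","tub_square"):
    for r in env.trace("wrist",t):
        q=cv2.minAreaRect(np.argwhere(r["pixels"])[:,::-1].astype(np.float32)); print(r["confidence"],np.round(r["uv"]),q,atz(f,q[0],72))
        cs=[atz(f,u,72) for u in cv2.boxPoints(q)]; print(np.round(cs).tolist())
th=np.radians(15)
R=np.array([[np.cos(th),-np.sin(th)],[np.sin(th),np.cos(th)]])
P=[proj(f,[*(R@np.array(c)*31+[469,354]),72]) for c in((1,1),(1,-1),(-1,-1),(-1,1))]
cv2.polylines(im,[np.int32(np.round(P))],True,(255,0,0),1)
save("c.png",im)
E
```

```text
time_s: 1.93
ee_pos: [314.5, 452.8, 404.9]
ee_rot: [180.0, 0.0, -165.4]
force: [0.5, -0.5, 0.0]
gripper_width: 91.2
time_s: 2.35
ee_pos: [469.7, 353.6, 358.6]
ee_rot: [-180.0, -0.1, -165.4]
force: [0.6, 0.3, 0.7]
gripper_width: 90.9
time_s: 2.6
ee_pos: [468.4, 355.0, 359.7]
ee_rot: [180.0, -0.0, -165.4]
force: [-0.0, -0.1, 0.2]
gripper_width: 90.8
pose [468.4 355.  359.7] [ 180.    -0.  -165.4] tool travel mm [-0.4 -1.1 -0.3]
twist rad -0.007
0.98 [131. 189.] ((128.40383911132812, 192.51922607421875), (67.85618591308594, 75.11248016357422), 78.69007110595703) [498.3 233.3  72. ]
[[483.0, 189.0, 72.0], [451.0, 256.0, 72.0], [515.0, 280.0, 72.0], [550.0, 209.0, 72.0]]
0.77 [254. 194.] ((252.5, 194.49996948242188), (64.99998474121094, 64.99998474121094), 0.0) [469.2 353.6  72. ]
[[512.0, 330.0, 72.0], [445.0, 315.0, 72.0], [430.0, 376.0, 72.0], [495.0, 395.0, 72.0]]
0.65 [234. 308.] ((237.5, 310.5), (41.0, 69.0), 90.0) [606.6 371.5  72. ]
[[590.0, 328.0, 72.0], [571.0, 402.0, 72.0], [624.0, 417.0, 72.0], [644.0, 339.0, 72.0]]
0.98 [131. 189.] ((128.40383911132812, 192.51922607421875), (67.85618591308594, 75.11248016357422), 78.69007110595703) [498.3 233.3  72. ]
[[483.0, 189.0, 72.0], [451.0, 256.0, 72.0], [515.0, 280.0, 72.0], [550.0, 209.0, 72.0]]
0.77 [254. 194.] ((252.5, 194.49996948242188), (64.99998474121094, 64.99998474121094), 0.0) [469.2 353.6  72. ]
[[512.0, 330.0, 72.0], [445.0, 315.0, 72.0], [430.0, 376.0, 72.0], [495.0, 395.0, 72.0]]
0.65 [234. 308.] ((237.5, 310.5), (41.0, 69.0), 90.0) [606.6 371.5  72. ]
[[590.0, 328.0, 72.0], [571.0, 402.0, 72.0], [624.0, 417.0, 72.0], [644.0, 339.0, 72.0]]
```

View pics/c.png

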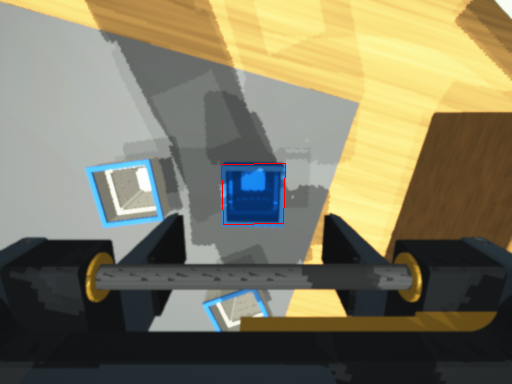

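The wrist view shows the blue tub at (253,194), with the fitted outline lying on its rim to about 1 mm and the sides square to the jaws. A white tub at (125,190) clears the fingers by about 25 mm. Going down.

```bash
python3 -m handwheel '[{"gripper":100,"travel":[0,-0.001,0.03],"twist":0},{"gripper":100,"travel":[0,0,0.03],"twist":0},{"gripper":100,"travel":[0,0,0.025],"twist":0},{"gripper":100,"travel":[0,0,0.02],"twist":0},{"gripper":100,"travel":[0,0,0.016],"twist":0}]'
python3 -m handwheel '[{"gripper":100,"travel":[0,0,0],"twist":0},{"gripper":50,"travel":[0,0,0],"twist":0},{"gripper":50,"travel":[0,0,0],"twist":0},{"gripper":50,"travel":[0,0,0],"twist":0},{"gripper":50,"travel":[0,0,0],"twist":0}]' 25
python3 -m handwheel '[{"gripper":50,"travel":[0,0,0],"twist":0},{"gripper":50,"travel":[0,0,0],"twist":0},{"gripper":50,"travel":[0,0,0],"twist":0},{"gripper":50,"travel":[0,0,0],"twist":0},{"gripper":50,"travel":[0,0,0],"twist":0}]'
```

```text
time_s: 3.17
ee_pos: [467.4, 354.7, 237.4]
ee_rot: [-180.0, -0.1, -165.2]
force: [-0.4, 0.7, -0.5]
gripper_width: 91.1
time_s: 3.58
ee_pos: [468.9, 354.4, 240.2]
ee_rot: [179.9, 0.1, -165.3]
force: [-0.5, 0.5, 0.3]
gripper_width: 67.5
time_s: 4.0
ee_pos: [469.0, 354.2, 239.8]
ee_rot: [179.9, 0.1, -165.3]
force: [-1.2, 0.4, 6.1]
gripper_width: 61.9
```

```bash
python3 -m handwheel '[{"gripper":45,"travel":[0,0,-0.01],"twist":0},{"gripper":45,"travel":[0,0,-0.025],"twist":0},{"gripper":45,"travel":[0,0,-0.035],"twist":0},{"gripper":45,"travel":[0,0,-0.04],"twist":0},{"gripper":45,"travel":[0,0,-0.04],"twist":0}]'
python3 -m handwheel '[{"gripper":45,"travel":[0,0,0],"twist":0.085},{"gripper":45,"travel":[0,0,0],"twist":0.085},{"gripper":45,"travel":[0,0,0],"twist":0.085},{"gripper":45,"travel":[0,0,0],"twist":0},{"gripper":45,"travel":[0,0,0],"twist":0}]'
python3 - <<'E'
from m import *
go([678,-42,395],180)
f=env.grab_frame("wrist")
save("d.png",np.hstack([f["frame"],F["scene"]["frame"]]),.78)
E
```

```text
time_s: 4.42
ee_pos: [468.4, 353.6, 390.1]
ee_rot: [-179.9, -0.1, -165.3]
force: [0.9, -0.1, -0.3]
gripper_width: 61.8
time_s: 4.83
ee_pos: [468.6, 353.8, 388.8]
ee_rot: [-180.0, -0.0, -179.8]
force: [-0.7, -0.3, -0.5]
gripper_width: 61.8
tub_square top 0.81 [178. 217.] [136. 226.] 557
tub_square scene 0.97 [412. 268.] [417. 223.] 1562
stack top 0.86 [263. 155.] [267. 155.] 1354
stack scene 0.82 [211. 225.] [212. 222.] 2843
tub_square [ -812.5 -1427.2] yaw 109.8 cost 2119.0 of 2119
stack [677.  -41.5] yaw -2.7 cost 190.0 of 4197
pose [468.8 354.  388.6] [-180.    -0.  -179.9] tool travel mm [-208.5 -396.4   -6.4]
twist rad 0.002
```

View pics/d.png

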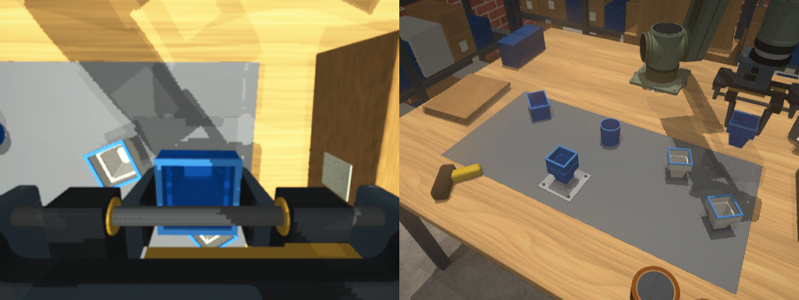

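The tub is held level and square in the jaws. The stack fit is repeatable at (677.5,-42), yaw about -2. I'll move most of the way and then look at the stack with the wrist camera.

```bash
python3 -m handwheel '[{"gripper":45,"travel":[-0.016,-0.03,-0.002],"twist":0},{"gripper":45,"travel":[-0.017,-0.032,-0.002],"twist":0},{"gripper":45,"travel":[-0.017,-0.032,-0.002],"twist":0},{"gripper":45,"travel":[-0.017,-0.032,0],"twist":0},{"gripper":45,"travel":[-0.017,-0.032,0],"twist":0}]'
python3 -m handwheel '[{"gripper":45,"travel":[-0.017,-0.032,0],"twist":0},{"gripper":45,"travel":[-0.017,-0.032,0],"twist":0},{"gripper":45,"travel":[-0.017,-0.032,0],"twist":0},{"gripper":45,"travel":[0,0,0],"twist":0},{"gripper":45,"travel":[0,0,0],"twist":0}]'
python3 - <<'E'
from h import *
go([678,-42,395],178)
f=env.grab_frame("wrist"); im=f["frame"].copy()
for r in env.trace("wrist","stack"): print(r["confidence"],np.round(r["uv"]),r["pixels"].sum())
th=np.radians(-2)
R=np.array([[np.cos(th),-np.sin(th)],[np.sin(th),np.cos(th)]])
for w,z in((31,103),(27,103),(55,4)):
    P=[proj(f,[*(R@np.array(c)*w+[677.5,-42]),z]) for c in((1,1),(1,-1),(-1,-1),(-1,1))]
    cv2.polylines(im,[np.int32(np.round(np.array(P)*8))],True,(255,0,0),1,shift=3)
save("e.png",im,1.5)
E
```

```text
time_s: 5.6
ee_pos: [553.5, 194.7, 395.0]
ee_rot: [180.0, 0.0, -179.9]
force: [0.0, 0.7, -0.3]
gripper_width: 61.8
time_s: 6.02
ee_pos: [604.7, 98.5, 394.4]
ee_rot: [180.0, -0.0, 179.9]
force: [0.2, 0.4, -1.0]
gripper_width: 61.9
pose [604.7  98.5 394.4] [180.   -0.  179.9] tool travel mm [ -73.6 -140.3   -0.6]
twist rad 0.033
0.62 [147. 214.] 4426
```

View pics/e.png

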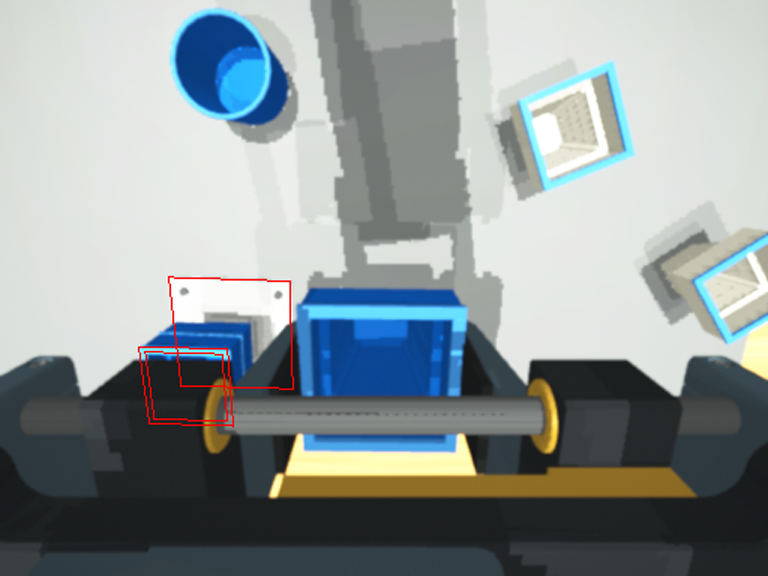

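The wrist view shows the stack's plate edge and holes (184,291) and (278,295) matching the projected outline, about -2° of yaw. The collar edge at (232,348) also agrees within a few mm. Moving above and lowering.

```bash
python3 -m handwheel '[{"gripper":45,"travel":[-0.0147,-0.028,0],"twist":0.015},{"gripper":45,"travel":[-0.0147,-0.028,0],"twist":0.015},{"gripper":45,"travel":[-0.0147,-0.028,0],"twist":0},{"gripper":45,"travel":[-0.0147,-0.028,0],"twist":0},{"gripper":45,"travel":[-0.0147,-0.027,0],"twist":0}]'
python3 -m handwheel '[{"gripper":45,"travel":[0,0,0],"twist":0},{"gripper":45,"travel":[0,0,0],"twist":0}]'
python3 - <<'E'
from h import *
go([677.5,-42,297.5],178)
F=[env.grab_frame(c)for c in("top","scene")]
a=F[0]["frame"][90:230,195:335];b=F[1]["frame"][120:290,125:295]
R=lambda i:cv2.resize(i,(390,390),interpolation=cv2.INTER_CUBIC)
save("f.png",np.hstack([R(a),R(b)]))
E
```

```text
time_s: 6.53
ee_pos: [675.0, -39.6, 394.9]
ee_rot: [180.0, -0.0, 178.5]
force: [0.7, 0.7, -1.9]
gripper_width: 62.0
time_s: 6.7
ee_pos: [675.0, -40.0, 394.3]
ee_rot: [180.0, -0.0, 178.3]
force: [-0.3, 0.8, -0.6]
gripper_width: 62.0
pose [675.  -40.  394.3] [180.   -0.  178.3] tool travel mm [-2.6 -1.9 96.8]
twist rad 0.006
```

View pics/f.png

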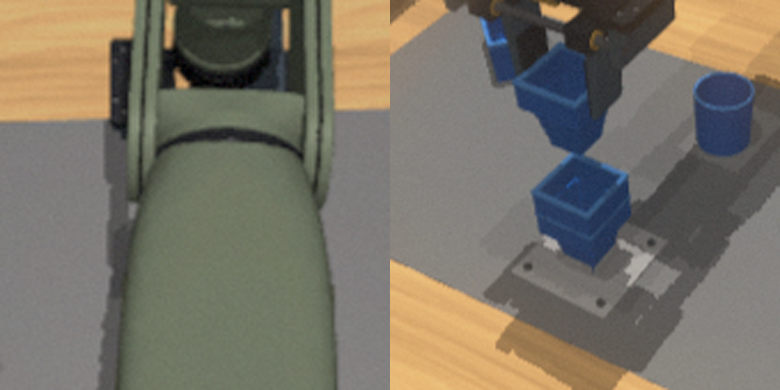

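The scene crop shows the tub level directly above the stack (tub at about (565,100), stack at (580,190)). Lowering in steps while watching force.

```bash
python3 -m handwheel '[{"gripper":45,"travel":[-0.0025,-0.002,0.015],"twist":0},{"gripper":45,"travel":[0,0,0.02],"twist":0},{"gripper":45,"travel":[0,0,0.015],"twist":0},{"gripper":45,"travel":[0,0,0.01],"twist":0},{"gripper":45,"travel":[0,0,0.005],"twist":0}]'
python3 -m handwheel '[{"gripper":45,"travel":[0,0,0.005],"twist":0},{"gripper":45,"travel":[0,0,0.005],"twist":0},{"gripper":45,"travel":[0,0,0.005],"twist":0},{"gripper":45,"travel":[0,0,0],"twist":0},{"gripper":45,"travel":[0,0,0],"twist":0}]'
```

```text
time_s: 7.22
ee_pos: [676.6, -40.7, 328.3]
ee_rot: [180.0, -0.2, 178.5]
force: [-0.6, 0.1, -0.7]
gripper_width: 61.8
time_s: 7.63
ee_pos: [677.3, -42.3, 314.9]
ee_rot: [180.0, 0.0, 178.3]
force: [0.2, -0.3, -0.2]
gripper_width: 61.6
```

No contact force yet, about 17 mm to go.

```bash
python3 -m handwheel '[{"gripper":45,"travel":[0,0,0.003],"twist":0},{"gripper":45,"travel":[0,0,0.003],"twist":0},{"gripper":45,"travel":[0,0,0.003],"twist":0},{"gripper":45,"travel":[0,0,0.003],"twist":0},{"gripper":45,"travel":[0,0,0],"twist":0}]'
python3 -m handwheel '[{"gripper":45,"travel":[0,0,0.0015],"twist":0},{"gripper":45,"travel":[0,0,0.0015],"twist":0},{"gripper":45,"travel":[0,0,0.001],"twist":0},{"gripper":45,"travel":[0,0,0],"twist":0},{"gripper":45,"travel":[0,0,0],"twist":0}]'
```

```text
time_s: 8.05
ee_pos: [677.0, -42.4, 301.8]
ee_rot: [180.0, -0.1, 178.3]
force: [-0.3, 0.3, -1.3]
gripper_width: 62.0
time_s: 8.47
ee_pos: [677.2, -42.2, 298.6]
ee_rot: [180.0, -0.0, 178.4]
force: [-0.5, 0.8, -0.9]
gripper_width: 61.9
```

```bash
python3 -m handwheel '[{"gripper":45,"travel":[0,0,0.001],"twist":0},{"gripper":45,"travel":[0,0,0.0005],"twist":0},{"gripper":45,"travel":[0,0,0],"twist":0},{"gripper":45,"travel":[0,0,0],"twist":0}]'
python3 -m handwheel '[{"gripper":45,"travel":[0,0,0.001],"twist":0},{"gripper":45,"travel":[0,0,0],"twist":0},{"gripper":45,"travel":[0,0,0],"twist":0}]'
```

```text
time_s: 8.8
ee_pos: [677.1, -42.2, 297.8]
ee_rot: [180.0, 0.0, 178.4]
force: [-2.6, 1.5, 3.7]
gripper_width: 61.6
time_s: 9.05
ee_pos: [677.0, -42.2, 297.8]
ee_rot: [180.0, 0.0, 178.4]
force: [-5.1, 1.5, 8.0]
gripper_width: 61.9
```

Contact came at TCP z 297.8, the expected seated height. Releasing and backing off upward.

```bash
python3 -m handwheel '[{"gripper":100,"travel":[0,0,0],"twist":0},{"gripper":100,"travel":[0,0,0],"twist":0},{"gripper":100,"travel":[0,0,0],"twist":0},{"gripper":100,"travel":[0,0,0],"twist":0},{"gripper":100,"travel":[0,0,0],"twist":0}]'
python3 -m handwheel '[{"gripper":100,"travel":[0,0,0],"twist":0},{"gripper":100,"travel":[0,0,0],"twist":0},{"gripper":100,"travel":[0,0,-0.01],"twist":0},{"gripper":100,"travel":[0,0,-0.02],"twist":0},{"gripper":100,"travel":[0,0,-0.03],"twist":0}]'
python3 -m handwheel '[{"gripper":100,"travel":[0,0,-0.03],"twist":0},{"gripper":100,"travel":[0,0,-0.03],"twist":0},{"gripper":100,"travel":[0.03,0,0],"twist":0},{"gripper":100,"travel":[0.03,0,0],"twist":0},{"gripper":100,"travel":[0.03,0,0],"twist":0}]'
python3 -m handwheel '[{"gripper":100,"travel":[0.03,0,0],"twist":0},{"gripper":100,"travel":[0.03,0,0],"twist":0},{"gripper":100,"travel":[0,0,0],"twist":0},{"gripper":100,"travel":[0,0,0],"twist":0}]'
python3 - <<'E'
from h import *
go([0,0,0])
f=env.grab_frame("scene");im=f["frame"].copy();raw=im.copy()
th=np.radians(-2)
R=np.array([[np.cos(th),-np.sin(th)],[np.sin(th),np.cos(th)]])
P=[proj(f,[*(R@np.array(c)*31+[677.3,-42]),130]) for c in((1,1),(1,-1),(-1,-1),(-1,1))]
cv2.polylines(im,[np.int32(np.round(np.array(P)*8))],True,(255,0,0),1,shift=3)
Z=lambda i:cv2.resize(i[150:280,150:280],(390,390),interpolation=cv2.INTER_CUBIC)
save("g.png",np.vstack([np.hstack([Z(raw),Z(im)]),cv2.resize(raw[100:336],(780,360))[:, :][:200]]))
E
```

```text
time_s: 9.47
ee_pos: [677.3, -42.4, 295.8]
ee_rot: [180.0, -0.0, 178.3]
force: [-0.5, -0.1, 0.4]
gripper_width: 90.2
time_s: 9.88
ee_pos: [676.7, -42.3, 354.7]
ee_rot: [180.0, -0.3, 178.4]
force: [0.5, -0.5, 0.4]
gripper_width: 91.5
time_s: 10.3
ee_pos: [586.3, -39.7, 417.5]
ee_rot: [-180.0, 0.1, 178.4]
force: [0.2, 0.3, -0.1]
gripper_width: 91.3
time_s: 10.63
ee_pos: [526.2, -38.0, 417.7]
ee_rot: [-180.0, 0.1, 178.3]
force: [0.6, 0.6, -0.1]
gripper_width: 91.3
pose [526.2 -38.  417.7] [-1.800e+02  1.000e-01  1.783e+02] tool travel mm [527.   22.7 417.7]
```

View pics/g.png

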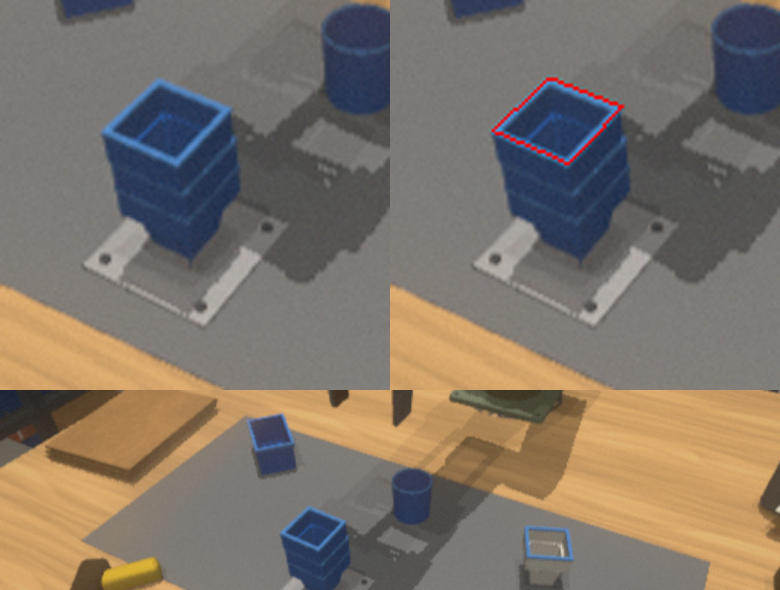

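The crop shows three collars stacked squarely at (170,120). The rim lies on the outline projected at the seated height of 130 mm, and the bystanders are undisturbed. Handing in.

```bash
python3 -c "
from workcell import env
env.job_done();print(env.state()['time_s'])"
```

```text
the job is handed in; nothing more can be done
the job is handed in; nothing more can be done
```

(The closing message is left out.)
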